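# Seat the grinding jar on the mill drive

### The arm

A 6-joint arm with a two-finger parallel gripper is mounted at the origin on a cart in front of the work surface, level with it; the furniture and walls round the work are solid. World frame = base frame: x ahead of the robot, y to its left, z up, the work surface at z = 0. Lengths are in m, angles in degrees, forces in N, time in s.
With the tool pointing down it reaches from about 0.4 to 0.825 m from the base axis. Payload 7 kg.
Tool frame: the origin (TCP) lies at the very end of the fingers, on their centre line; the grasp point (between the pads) lies 19 mm behind it (ctrl.pinch_z is the distance from the TCP to the grasp point, in m); z points along the fingers, x is the direction in which the jaws open and shut, and the axes are right-handed (so a half turn about z gives the same grasp; the last joint's range is limited). The gripper opens to 88 mm and grips with 3 to 60 N. Pads are 19 mm wide; open, the fingers measure 130 mm over their backs; the gripper's body (78 mm by 193 mm) begins 47 mm behind the grasp point.
Start: joints at [16.507, 20.546, 0.682, 0, -70.136, -16.507], TCP at [0.675, -0, 0.227] pointing down, gripper open.
Joint ranges: [-176.03, 176.03], [-82.01, 121.73], [-58.28, 71.71], [-173.87, 95.51], [-174.79, -0.11], [-173.66, 173.66]. Speed limits (degrees/s): [136.94, 136.94, 172.46, 180, 180, 180].

### API

Orientations are given as [roll, pitch, yaw] about the fixed x, y, z axes, in that order (R = Rz(yaw) Ry(pitch) Rx(roll)).
In Python, from plant import ctrl gives the robot as it stands.
- The arm moves only by the tool carry_out, never from a script. Its argument "increments" is a list of rows, each a list of 7 numbers: the turn, a rotation vector about the world's x, y, z in degrees, then the shift along the world's x, y, z in mm, then the closure, from 0 (fully open) to 1 (shut). In form: [[ax, ay, az, dx, dy, dz, grip], ...]. A call has 1 to 20 rows; each row is the pose to reach, as a shift and turn from the pose commanded when the call began; what a row does not reach only later rows make up. A row lasts 1/8 s, in which the tool goes at most 62.5 mm and 10.7 degrees, less where a joint would pass 70% of its speed; a pose out of reach is approached as far as the arm can. A call with a gripper value outside its range is refused whole. The fingers move at their own pace and stop on an object; the grip force is fixed at half the most. Time passes only in rows, so rows that repeat a pose let the fingers close. It gives the time, the measured TCP pose, the force and the opening at its end, in the units of the state.
- ctrl.get_obs(): the state, without advancing time (a new reading comes with each control period).
- ctrl.snapshot(name): name is "scene" or "side" or "wrist"; returns a dict with "pixels" (480x640x3 uint8, blue, green, red), "intrinsics" (3x3 intrinsics, pixels), "rvec" (rotation vector, rad) and "tvec" (3), from world to camera coordinates, as OpenCV has them; the wrist camera has in their place "hand_eye" (4x4, takes a point from camera to tool coordinates, whose origin is the TCP and whose axes are the tool frame's). Camera axes: x right, y down, z forward; pixel columns grow to the right and rows downward; lengths in m; the calibration is good to about 2 mm. A picture is of the moment at which its call begins: read the wrist's pose just before it. There is no depth.
- ctrl.close_job(): hands the job in, once; it reports no verdict.
Trained networks look in a picture, given as the dict that the camera call returned (one of the last four; its "shot" number tells which), for a name from the list of things; names that differ only in an ending like _2 or _b are one class to them, and where a whole thing is asked for, a point or a joint stands for the part that bears it (a point fixed in the world has none). Each returns a list of dicts, best first, with "confidence" (0 to 1); they miss things now and then, are a little off and sometimes report something else, mostly with a low value. They report only what shows in the picture. A call takes as long as a camera call. They do not tell look-alikes from the thing itself.
- ctrl.search_frame(picture, label): "centre" ([x, y, z] in m, in world coordinates, good to about 4 mm: the middle of the surface that is visible of it).
- ctrl.outline_of(picture, label): "pixels" (480x640 bool, what is visible of it).
The state is a dict: "clock": time; "joint_pos": joint angles; "qvel": joint speeds; "tau": joint torques, N m; "tool_pos": TCP position; "orientation": TCP orientation; "force": force on the tool from outside, world axes, zero at the start; "moment": the same for the moment, N m; "opening": finger opening in m.
Only numpy, scipy, OpenCV 4.12 (cv2) and the standard library are available. Lean on these libraries where they do the work, as an engineer would, in place of code of your own. Each camera call takes 0.05 s, during which the arm holds its last target. There are 200 camera calls.

### The job

Pick up the steel grinding jar with the blue lid and seat it on the drive unit of the sample mill so that the two coupling pegs enter the slots under the jar and it sits fully home, upright, with its skirt down on the housing. The coupling may have stopped at any angle, so turn the jar lightly until it drops in; do not drop it or force it down, and do not disturb the three sample vials standing near the jar. Let go of the jar at the end.

Things in the scene. Friction and masses are not known exactly. Their poses are not given: they have to be found in the camera images.
- jar: Loose closed grinding jar, steel with ribbed blue lid, about 0.4 kg. Origin: centre of its underside, z up. Skirt 93 mm in diameter, z 0 to 42 mm; shoulder to 52; round body 60 mm in diameter, 52 to 98 mm; lid 62 mm in diameter, 98 to 120 mm, with a bar 8 x 44 mm on top to 125 mm. Grasp body or lid across the diameter from above.
- jar_foot (a point): Centre of the black foot inside the jar's hollow underside, 24 mm above the jar's lower rim; axes as the jar's. The skirt round it has 83 mm inner diameter. The foot has a cross of slots 12.5 mm wide, 16 mm deep, running out along the jar's own +x, -x, +y, -y (red marks on the skirt), so it fits every quarter turn.
- mill: Drive unit of the sample mill, fixed: white box 160 x 160 mm, flat top at 55 mm, dark control panel on its front (-x side). Origin: centre of its underside. Amid the top stands a round aluminium boss, 80 mm in diameter, 20 mm high, rim chamfered 3.5 mm, which the jar's skirt slips over.
- coupling_axis (a point): Centre of the boss top, 75 mm above the worktop, axes as the mill's. On it lies a dark coupling disc with two brass round-topped pegs, 9 mm in diameter, 26 mm either side of the axis, rising 16 mm. The coupling stands at any angle (not measured: see or feel it); stiff, but turns along if pressed hard. A jar not in mesh rests on the peg tops, 12 mm too high.
- seat (a point): Centre of the housing top of the mill on the coupling axis, 55 mm above the worktop, where the centre of the jar's underside is when it is fully home; axes as those of the mill.
- vial_green: Loose sample vial with green cap, 32 mm diameter, 72 mm tall, standing; origin at the centre of its underside. Bystander.
- vial_blue: The same with a blue cap. Bystander.
- vial_red: The same with a red cap. Bystander.
There are look-alikes about, which are no part of the job. There is more than one size of the jar; the one meant has the size given above.

How it is judged:
By the outcome, as a careful person would: the job done as asked, in the order asked, and still so for the second after the job is handed in, with the robot touching nothing.
It also fails if it takes over 54 s, if anything falls off the work surface, if the arm or the gripper's body presses on something with over 40 N, if the wrist force passes 120 N, or if a joint passes its speed limit or range.

## Working session

There is one attempt and no reset: what is moved stays moved. The work goes in short steps, Python scripts to look and compute and a tool call to move; the robot and the scene stay as the last step left them, time stands still between calls to the robot, and variables do not carry over. Pictures are saved under pics/ and viewed, about 8 in all and at most 12, crops included, and the job is handed in when it is done.

Besides the shell and the picture viewer there is one more tool, called after "Call:" in YAML: its name, and indented under it one key for each argument. carry_out: Moves the arm, as the interface text tells. Its arguments: {"type":"object","properties":{"increments":{"type":"array"}},"required":["increments"]}

```bash
ls; mkdir -p pics; cat > h.py <<'E'
from plant import ctrl
import numpy as np, cv2
def save(s,name): cv2.imwrite('pics/'+name,s['pixels'])
def campose(s,obs=None):
    if 'rvec' in s:
        R=cv2.Rodrigues(np.array(s['rvec'],float))[0]; return R.T, -R.T@np.array(s['tvec'],float).ravel()
    from scipy.spatial.transform import Rotation as Ro
    T=np.eye(4);T[:3,:3]=Ro.from_euler('xyz',obs['orientation'],degrees=True).as_matrix();T[:3,3]=obs['tool_pos']
    T=T@np.array(s['hand_eye']); return T[:3,:3],T[:3,3]
def px2z(s,uv,z,obs=None):
    R,c=campose(s,obs); uv=np.atleast_2d(np.array(uv,float))
    d=(R@np.linalg.inv(np.array(s['intrinsics']))@np.c_[uv,np.ones(len(uv))].T).T
    return c+d*((z-c[2])/d[:,2])[:,None]
def proj(s,P,obs=None):
    R,c=campose(s,obs); q=(np.atleast_2d(P)-c)@R@np.array(s['intrinsics']).T
    return q[:,:2]/q[:,2:]
E
python3 - <<'E'
from h import *
o=ctrl.get_obs();print(o)
for n in ['scene','side']:
    s=ctrl.snapshot(n);save(s,n+'0.png')
    for l in ['jar','jar_foot','mill','coupling_axis','vial_green','vial_blue','vial_red']:
        try: print(n,l,[(np.round(d['centre'],3),round(d['confidence'],2)) for d in ctrl.search_frame(s,l)])
        except Exception as e: print(n,l,e)
a=cv2.imread('pics/scene0.png');b=cv2.imread('pics/side0.png')
E
```

```text
pics
{'clock': 0.0, 'joint_pos': array([ 1.65056348e+01,  2.05924946e+01,  6.35300670e-01, -1.96685722e-02,
       -7.01354555e+01, -1.65062067e+01]), 'qvel': array([-0.03233388, -0.00605239, -0.00480347, -0.06471144, -0.05414193,
       -0.06052177]), 'tau': array([-8.00930356e-04, -5.82726967e+01,  2.93058443e+01,  6.99745238e+00,
        6.93249181e-03, -2.06530804e-04]), 'tool_pos': array([ 6.74527606e-01, -3.97806580e-05,  2.25623742e-01]), 'orientation': array([-1.79991402e+02, -9.40848756e-02,  1.79992723e+02]), 'force': array([ 0.22404395,  0.44692578, -0.42928047]), 'moment': array([-0.01928258, -0.0173212 ,  0.06532289]), 'opening': 0.08758290558389152}
scene jar [(array([ 0.518, -0.052,  0.041]), 0.94), (array([ 0.633, -0.034,  0.049]), 0.23)]
scene jar_foot [(array([0.436, 0.095, 0.065]), 0.71), (array([ 0.516, -0.05 ,  0.044]), 0.58)]
scene mill [(array([ 0.552, -0.262,  0.054]), 0.86)]
scene coupling_axis [(array([ 0.557, -0.262,  0.054]), 0.76)]
scene vial_green [(array([0.641, 0.069, 0.054]), 0.88)]
scene vial_blue [(array([ 0.634, -0.032,  0.05 ]), 0.96)]
scene vial_red [(array([0.643, 0.026, 0.053]), 0.69)]
side jar [(array([ 0.533, -0.048,  0.074]), 0.92), (array([0.436, 0.101, 0.054]), 0.55)]
side jar_foot [(array([0.435, 0.103, 0.048]), 0.72), (array([ 0.531, -0.049,  0.08 ]), 0.64)]
side mill []
side coupling_axis [(array([ 0.539, -0.253,  0.053]), 0.81)]
side vial_green [(array([ 0.544, -0.25 ,  0.053]), 0.59), (array([0.636, 0.066, 0.07 ]), 0.58)]
side vial_blue [(array([ 0.632, -0.031,  0.042]), 0.59)]
side vial_red [(array([0.644, 0.023, 0.042]), 0.93)]
```

View pics/scene0.png

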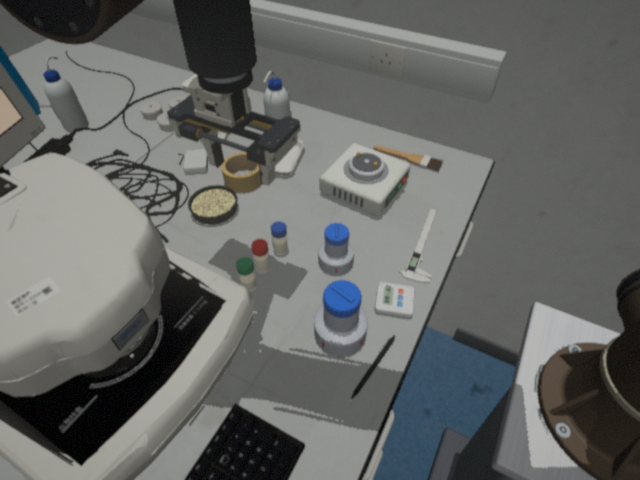

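View pics/side0.png

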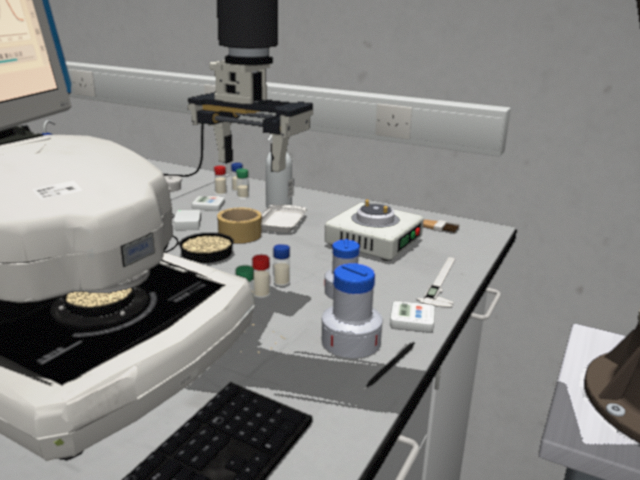

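The scene picture shows a large jar at (340,315) and a small one at (336,248), with the mill at (365,178) and its pegs roughly visible. The vials stand at (246,268), (260,255) and (279,237). I'll fit the jar's silhouette to get its size and position.

```bash
cat > fit.py <<'E'
from h import *
from scipy.optimize import minimize
def sil(s,x,y,k,obs=None,z0=0):
    m=np.zeros((480,640),np.uint8);t=np.linspace(0,2*np.pi,48)
    for r,a,b in [(.0465,0,.042),(.0465,.042,.052),(.030,.052,.098),(.031,.098,.120)]:
        r2=.030 if a==.042 else r
        P=np.r_[np.c_[x+k*r*np.cos(t),y+k*r*np.sin(t),0*t+k*a+z0],np.c_[x+k*r2*np.cos(t),y+k*r2*np.sin(t),0*t+k*b+z0]]
        h=cv2.convexHull(proj(s,P,obs).astype(np.float32))
        cv2.fillConvexPoly(m,np.round(h*16).astype(np.int32),1,shift=4)
    return m>0
def fit(views,x0,fixk=None):
    def f(p):
        k=fixk or p[2]; c=0
        for s,m,o in views:
            q=sil(s,p[0],p[1],k,o); c+=1-(q&m).sum()/max(1,(q|m).sum())
        return c
    sx=np.array([x0]+[np.array(x0)+d for d in ([.015,0,0],[0,.015,0],[0,0,.15])])
    r=minimize(f,x0,method='Nelder-Mead',options=dict(initial_simplex=sx,xatol=1e-4,fatol=1e-4))
    return r.x,r.fun
E
python3 - <<'E'
from fit import *
V={}
for n in ['scene','side']:
    s=ctrl.snapshot(n)
    for d in ctrl.outline_of(s,'jar'):
        m=d['pixels'];v,u=np.nonzero(m); print(n,d['confidence'],u.mean(),v.mean(),m.sum())
        V.setdefault('big' if v.mean()>280 else 'small',[]).append((s,m,None))
for k,x0 in [('big',[.436,.1,1.]),('small',[.525,-.05,.8])]:
    if k in V:
        print(k,fit(V[k],x0))
        for v in V[k]: print('  single',fit([v],x0))
E
```

```text
scene 0.84 335.6716216216216 249.9608108108108 1480
scene 0.67 340.35696517412936 319.37873134328356 3216
side 0.95 351.66545866364663 313.3250283125708 4415
side 0.77 339.8637413394919 260.5704387990762 866
big (array([0.44744697, 0.07433387, 0.98016426]), np.float64(0.0750562291564334))
  single (array([0.44709425, 0.07589449, 0.97948174]), np.float64(0.017183185026081627))
  single (array([0.44904633, 0.07043221, 0.97548179]), np.float64(0.014375561545372895))
small (array([ 0.52795975, -0.06707311,  0.74567692]), np.float64(0.5877967266044962))
  single (array([ 0.52794753, -0.06700777,  0.74527258]), np.float64(0.01072386058981234))
  single (array([ 0.53674123, -0.08229946,  0.71924234]), np.float64(0.5408450704225352))
```

```bash
python3 - <<'E'
from h import *
s=ctrl.snapshot('wrist'); print(np.round(s['hand_eye'],3),s['intrinsics'])
E
```

```text
[[ 1.     0.     0.001 -0.001]
 [-0.001  0.962  0.272 -0.073]
 [-0.001 -0.272  0.962 -0.159]
 [ 0.     0.     0.     1.   ]] [[377.66310779   0.         315.29962587]
 [  0.         377.66310779 238.01126855]
 [  0.           0.           1.        ]]
```

Call:
carry_out:
  increments:
    - [0, 0, 0, -20, -40, 20, 0]
    - [0, 0, 0, -45, -90, 50, 0]
    - [0, 0, 0, -70, -140, 80, 0]
    - [0, 0, 0, -95, -190, 80, 0]
    - [0, 0, 0, -130, -240, 80, 0]
    - [0, 0, 0, -165, -255, 80, 0]
    - [0, 0, 0, -185, -260, 80, 0]
    - [0, 0, 0, -185, -260, 80, 0]
    - [0, 0, 0, -185, -260, 80, 0]
    - [0, 0, 0, -185, -260, 80, 0]

```text
clock: 2.3
tool_pos: [0.4908, -0.2594, 0.3063]
orientation: [180.0, -0.0, -179.9]
force: [-0.5, 0.8, 0.1]
opening: 0.0875
```

```bash
python3 - <<'E'
from h import *
o=ctrl.get_obs();s=ctrl.snapshot('wrist');save(s,'w1.png')
for l in ['mill','coupling_axis']:
    print(l,[(np.round(d['centre'],3),round(d['confidence'],2)) for d in ctrl.search_frame(s,l)])
for n in ['scene','side']:
    t=ctrl.snapshot(n); save(t,n+'1.png'); np.save(n+'1.npy',np.array([0]))
    print(n,[(np.round(d['centre'],3),round(d['confidence'],2)) for d in ctrl.search_frame(t,'coupling_axis')])
E
```

```text
mill [(array([ 0.562, -0.305,  0.053]), 0.59)]
coupling_axis [(array([ 0.561, -0.306,  0.054]), 0.98)]
scene [(array([ 0.559, -0.264,  0.054]), 0.91)]
side []
```

View pics/w1.png

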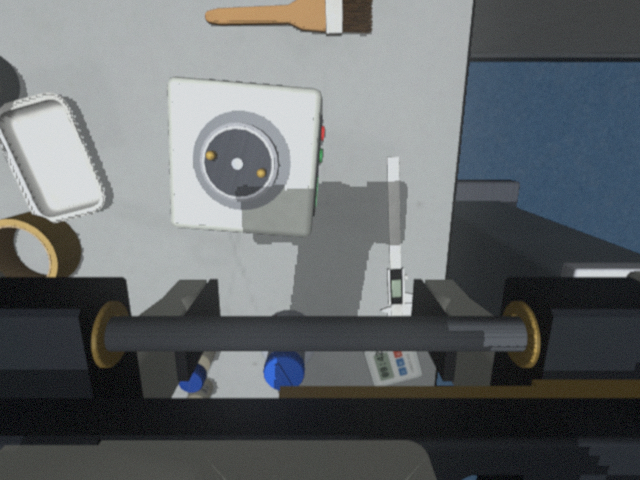

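The wrist view shows the mill with its disc centred at (237,163) and brass pegs at (210,155) and (261,173). The mill's panel faces −x (right in the picture). The small jar and blue vial are below.

```bash
cat > pegs.py <<'E'
from h import *
from scipy.spatial.transform import Rotation as Ro
def pegs(s,o):
    hsv=cv2.cvtColor(s['pixels'],cv2.COLOR_BGR2HSV)
    m=cv2.inRange(hsv,(8,100,60),(30,255,255)); m[:105]=0;m[215:]=0;m[:,:180]=0;m[:,290:]=0
    n,l,st,ce=cv2.connectedComponentsWithStats(m)
    i=[j for j in range(1,n) if st[j,4]>20]; return ce[i],st[i]
E
python3 - <<'E'
from pegs import *
o=ctrl.get_obs();s=ctrl.snapshot('wrist')
c,st=pegs(s,o);print(c,st)
P=px2z(s,c,.088,o);print('pegs',P,P.mean(0),np.linalg.norm(P[0]-P[1]),np.degrees(np.arctan2(*(P[1]-P[0])[1::-1])))
print('hub',px2z(s,[[237,163]],.079,o))
# box top outline corners by bright threshold
hsv=cv2.cvtColor(s['pixels'],cv2.COLOR_BGR2GRAY)
# fit dark disc
g=hsv.copy(); m=((g<110)).astype(np.uint8); m[:105]=0;m[215:]=0;m[:,:185]=0;m[:,285:]=0
n,l,stt,ce=cv2.connectedComponentsWithStats(m); 
j=l[175,225]; k=(l==j).astype(np.uint8);cn=max(cv2.findContours(k,0,2)[0],key=len);e=cv2.fitEllipse(cv2.convexHull(cn));print('disc',e,px2z(s,[e[0]],.078,o))
for n in ['scene','side']:
    t=ctrl.snapshot(n);w=t['pixels']
    uv=proj(t,[.552,-.257,.08])[0].astype(int);print(n,uv)
    cr=w[uv[1]-50:uv[1]+50,uv[0]-60:uv[0]+60];cv2.imwrite(f'pics/c_{n}.png',cv2.resize(cr,None,fx=6,fy=6,interpolation=2))
E
python3 -c "
import cv2,numpy as np
a=cv2.imread('pics/c_scene.png');b=cv2.imread('pics/c_side.png')
cv2.imwrite('pics/c.png',cv2.resize(np.hstack([a,b]),(800,333)))"
```

```text
[[209.39655172 155.48275862]
 [260.05660377 173.09433962]] [[206 152   8   8  58]
 [256 169   9   9  53]]
pegs [[ 0.59405974 -0.30961194  0.088     ]
 [ 0.54519313 -0.29258717  0.088     ]] [ 0.56962644 -0.30109955  0.088     ] 0.05174734967973603 160.7920382487432
hub [[ 0.56930015 -0.3016812   0.079     ]]
disc ((236.98228454589844, 163.1380615234375), (63.32062530517578, 67.85283660888672), 144.0446014404297) [[ 0.5695284  -0.30146385  0.078     ]]
scene [365 173]
side [374 215]
```

View pics/c.png

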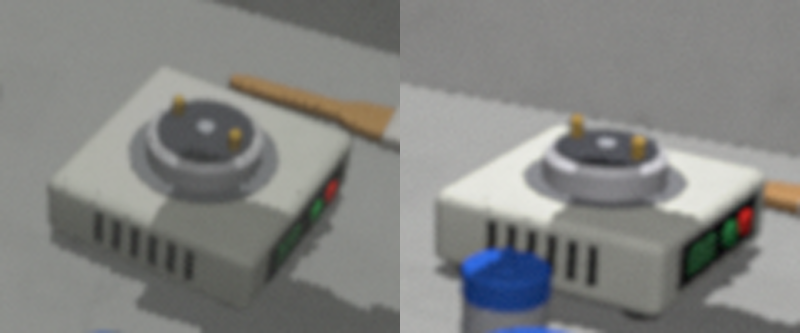

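```bash
python3 - <<'E'
from h import *
o=ctrl.get_obs()
for n,uv in [('scene',[[358.7,154.2],[375.5,164.1],[366.5,160.8]]),('side',[[367.1,201],[385.4,208.5],[376.1,207.6]])]:
    t=ctrl.snapshot(n); print(n,px2z(t,uv[:2],.088).round(4),px2z(t,uv[2:],.079).round(4), proj(t,[.5696,-.3013,.079]),campose(t)[1])
E
```

```text
scene [[ 0.5902 -0.3036  0.088 ]
 [ 0.5425 -0.2888  0.088 ]] [[ 0.569  -0.3009  0.079 ]] [[366.32260945 160.6119669 ]] [0.28623314 0.44282451 0.70096825]
side [[ 0.5936 -0.3124  0.088 ]
 [ 0.5423 -0.289   0.088 ]] [[ 0.5702 -0.3075  0.079 ]] [[375.22952922 208.51240662]] [0.12874643 0.79997274 0.50439391]
```

The scene and wrist views agree on the axis: (0.5695, −0.3012), peg line about −19.2°. The side view reads about 6 mm off in y, which I put down to its grazing angle. Next I'll check clearance to the big machine beside the jar.

```bash
python3 - <<'E'
from h import *
for n,uv in [('scene',[[168,275],[150,340],[250,295],[110,180]]),('side',[[172,230],[165,170],[253,305],[150,150]])]:
    t=ctrl.snapshot(n)
    for z in (.03,.1,.15,.2,.25,.3): print(n,z,px2z(t,uv,z)[:,:2].round(3).tolist())
E
```

```text
scene 0.03 [[0.784, 0.134], [0.718, 0.254], [0.62, 0.1], [1.089, -0.015]]
scene 0.1 [[0.732, 0.167], [0.673, 0.274], [0.585, 0.135], [1.005, 0.032]]
scene 0.15 [[0.695, 0.19], [0.64, 0.288], [0.56, 0.161], [0.946, 0.067]]
scene 0.2 [[0.658, 0.212], [0.608, 0.302], [0.535, 0.186], [0.886, 0.101]]
scene 0.25 [[0.621, 0.235], [0.576, 0.316], [0.51, 0.212], [0.826, 0.135]]
scene 0.3 [[0.583, 0.258], [0.544, 0.33], [0.486, 0.238], [0.766, 0.169]]
side 0.03 [[0.935, -0.084], [1.243, -0.413], [0.611, 0.098], [1.427, -0.555]]
side 0.1 [[0.816, 0.047], [1.078, -0.234], [0.54, 0.202], [1.235, -0.355]]
side 0.15 [[0.731, 0.14], [0.961, -0.107], [0.489, 0.276], [1.098, -0.212]]
side 0.2 [[0.646, 0.233], [0.844, 0.021], [0.438, 0.35], [0.962, -0.07]]
side 0.25 [[0.561, 0.326], [0.726, 0.149], [0.387, 0.424], [0.825, 0.073]]
side 0.3 [[0.476, 0.419], [0.609, 0.277], [0.336, 0.498], [0.688, 0.216]]
```

Call:
carry_out:
  increments:
    - [0, 0, 0, -5, 40, 0, 0]
    - [0, 0, 0, -12, 85, 0, 0]
    - [0, 0, 0, -20, 130, 0, 0]
    - [0, 0, 0, -28, 175, 0, 0]
    - [0, 0, 0, -35, 220, 0, 0]
    - [0, 0, 0, -42, 265, 0, 0]
    - [0, 0, 0, -48, 310, 0, 0]
    - [0, 0, 0, -55, 345, 0, 0]
    - [0, 0, 0, -60, 370, 0, 0]
    - [0, 0, 0, -60, 370, 0, 0]
    - [0, 0, 0, -60, 370, 0, 0]

```text
clock: 4.38
tool_pos: [0.43, 0.1098, 0.3066]
orientation: [-180.0, 0.0, -180.0]
force: [0.1, -0.2, -0.2]
opening: 0.0874
```

```bash
python3 - <<'E'
from fit import *
o=ctrl.get_obs();print(o['tool_pos'],o['orientation'],o['qvel'].round(2));s=ctrl.snapshot('wrist');save(s,'w2.png')
V=[]
for d in ctrl.outline_of(s,'jar'):
    m=d['pixels'];v,u=np.nonzero(m);print(d['confidence'],u.mean(),v.mean(),m.sum());V.append((s,m,o))
print(fit(V[:1],[.447,.074,1.]))
E
```

```text
[0.42997433 0.10978345 0.30660437] [-1.79994993e+02  3.70110078e-03 -1.79972667e+02] [-0.94  0.   -0.09  0.01  0.   -0.09]
0.82 221.21941964285713 31.077008928571427 4480
0.74 300.4866760168303 167.01192145862552 5704
(array([0.447, 0.074, 1.   ]), np.float64(1.0))
```

View pics/w2.png

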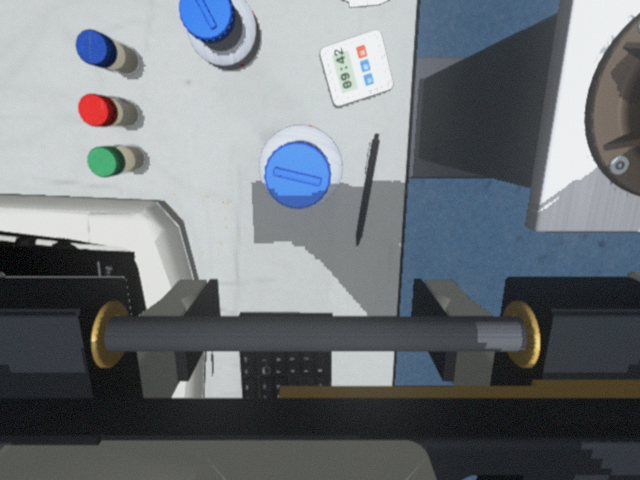

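The wrist view shows the target jar at (300,167). Its lid bar runs from (275,168) to (321,184). The small jar is at (215,25) and the three vials are on the left.

```bash
python3 - <<'E'
from fit import *
o=ctrl.get_obs();s=ctrl.snapshot('wrist')
m=max(ctrl.outline_of(s,'jar'),key=lambda d:np.nonzero(d['pixels'])[0].mean())['pixels']
V=[(s,m,o)];print('wrist',fit(V,[.447,.074,1.]))
p,_=fit(V,[.447,.074,1.],1.0);print('k=1',p[:2],_)
# bar edge lines
cr=cv2.cvtColor(s['pixels'],cv2.COLOR_BGR2GRAY)[140:212,262:334]
cv2.imwrite('pics/bar.png',cv2.resize(cr,None,fx=8,fy=8,interpolation=2))
L=cv2.createLineSegmentDetector().detect(cv2.resize(cr,None,fx=4,fy=4,interpolation=2))[0][:,0]/4+[262,140,262,140]
for l in L:
    if np.hypot(*(l[:2]-l[2:]))>14:
        P=px2z(s,[l[:2],l[2:]],.125,o);d=P[1]-P[0];print(l.round(1),np.linalg.norm(d).round(4),np.degrees(np.arctan2(d[1],d[0]))%180)
c=p[:2]
for n in ['scene','side']:
    t=ctrl.snapshot(n);hsv=cv2.cvtColor(t['pixels'],cv2.COLOR_BGR2HSV)
    r=(cv2.inRange(hsv,(0,90,50),(9,255,255))|cv2.inRange(hsv,(170,90,50),(180,255,255)))
    k=sil(t,c[0],c[1],1.0).astype(np.uint8); r&=cv2.dilate(k,np.ones((3,3)))*255
    N,l,st,ce=cv2.connectedComponentsWithStats(r)
    R,cc=campose(t)
    for j in range(1,N):
        if st[j,4]<4: continue
        d=R@np.linalg.inv(np.array(t['intrinsics']))@np.r_[ce[j],1]
        q=np.polynomial.Polynomial([((cc[:2]-c)**2).sum()-.0465**2,2*(d[:2]@(cc[:2]-c)),d[:2]@d[:2]]).roots()
        if np.iscomplex(q).any(): print(n,ce[j],'miss');continue
        P=cc+d*q.real.min();print(n,ce[j],st[j,4],P.round(3),'ang',np.degrees(np.arctan2(P[1]-c[1],P[0]-c[0])))
E
```

```text
wrist (array([0.44665951, 0.07643921, 0.9878297 ]), np.float64(0.015084294587400127))
k=1 [0.44667913 0.07649536] 0.025962711273741057
[316.2 145.5 327.6 157.8] 0.0146 133.79574363617525
[295.9 140.6 311.2 142.6] 0.0135 172.93252345466635
[275.3 166.8 300.8 172.7] 0.0233 167.2345212966036
[282.5 193.5 298.1 193.6] 0.0142 179.78374833226064
scene [322.5 344. ] 6 [0.458 0.122 0.023] ang 76.40392768081543
side [331.5 340.5] 20 [0.457 0.122 0.025] ang 77.80675802717869
side [375.81818182 340.63636364] 11 [0.401 0.085 0.022] ang 169.22262325184894
```

View pics/bar.png

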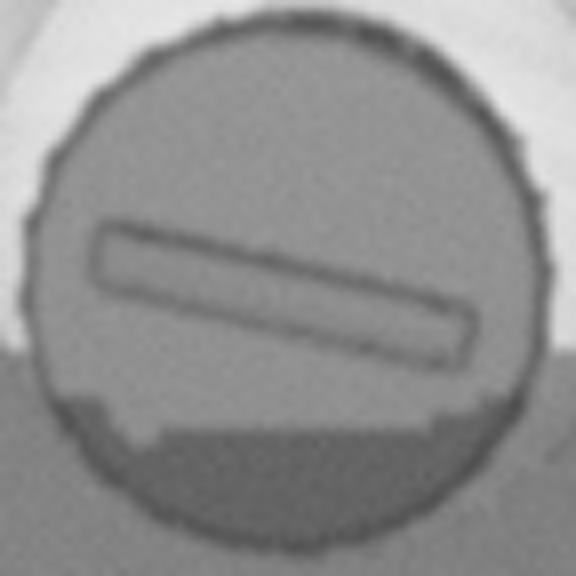

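```bash
python3 - <<'E'
from h import *
o=ctrl.get_obs();s=ctrl.snapshot('wrist')
print(px2z(s,[[297.5,174.6]],.12,o),px2z(s,[[297.2,176.6]],.125,o),o['joint_pos'].round(1),o['tool_pos'])
E
```

```text
[[0.44663441 0.0746985  0.12      ]] [[0.44669654 0.07592639 0.125     ]] [ 39.9  -4.7 -18.9   0.  -75.8 -39.9] [0.43008389 0.10946224 0.30657445]
```

Call:
carry_out:
  increments:
    - [0, 0, 0, 10, -20, -30, 0]
    - [0, 0, 0, 16.7, -34.3, -70, 0]
    - [0, 0, 0, 16.7, -34.3, -110, 0]
    - [0, 0, 0, 16.7, -34.3, -145, 0]
    - [0, 0, 0, 16.7, -34.3, -165, 0]
    - [0, 0, 0, 16.7, -34.3, -185, 0]
    - [0, 0, 0, 16.7, -34.3, -200, 0]
    - [0, 0, 0, 16.7, -34.3, -212, 0]
    - [0, 0, 0, 16.7, -34.3, -219, 0]
    - [0, 0, 0, 16.7, -34.3, -219, 0]

```text
clock: 5.98
tool_pos: [0.4466, 0.0756, 0.0873]
orientation: [-180.0, -0.0, 180.0]
force: [-0.9, -0.9, -0.0]
opening: 0.0876
```

Call:
carry_out:
  increments:
    - [0, 0, 0, 0, 0, 0, 0.5]
    - [0, 0, 0, 0, 0, 0, 1]
    - [0, 0, 0, 0, 0, 0, 1]
    - [0, 0, 0, 0, 0, 0, 1]
    - [0, 0, 0, 0, 0, 0, 1]
    - [0, 0, 0, 0, 0, 0, 1]
    - [0, 0, 0, 0, 0, 0, 1]
    - [0, 0, 0, 0, 0, 0, 1]

```text
clock: 6.98
tool_pos: [0.4468, 0.0757, 0.0878]
orientation: [180.0, 0.0, -180.0]
force: [-2.5, 0.5, 6.0]
opening: 0.06
```

Call:
carry_out:
  increments:
    - [0, 0, 0, 0, 0, 5, 1]
    - [0, 0, 0, 0, 0, 12, 1]
    - [0, 0, 0, 0, 0, 20, 1]
    - [0, 0, 0, 0, 0, 20, 1]
    - [0, 0, 0, 0, 0, 20, 1]

```text
clock: 7.6
tool_pos: [0.4465, 0.0757, 0.1075]
orientation: [180.0, -0.0, 180.0]
force: [-0.3, -0.9, -4.4]
opening: 0.0597
```

Call:
carry_out:
  increments:
    - [0, 0, 0, 0, 0, 15, 1]
    - [0, 0, 0, 0, 0, 40, 1]
    - [0, 0, 0, 0, 0, 70, 1]
    - [0, 0, 0, 0, 0, 100, 1]
    - [0, 0, 0, 0, 0, 120, 1]
    - [0, 0, 0, 4, -12, 130, 1]
    - [0, 0, -1, 11, -35, 130, 1]
    - [0, 0, -2, 21, -65, 130, 1]
    - [0, 0, -2, 33, -100, 130, 1]
    - [0, 0, -3, 45, -138, 130, 1]
    - [0, 0, -3, 57, -176, 130, 1]
    - [0, 0, -4, 69, -214, 130, 1]
    - [0, 0, -4, 81, -250, 130, 1]
    - [0, 0, -5, 93, -285, 130, 1]
    - [0, 0, -5, 103, -316, 130, 1]
    - [0, 0, -6, 111, -342, 130, 1]
    - [0, 0, -6.5, 117, -360, 130, 1]
    - [0, 0, -6.5, 121, -371, 130, 1]
    - [0, 0, -6.5, 122.8, -376.9, 130, 1]
    - [0, 0, -6.5, 122.8, -376.9, 130, 1]

```text
clock: 10.1
tool_pos: [0.5694, -0.301, 0.2375]
orientation: [180.0, -0.0, 173.5]
force: [-0.4, -0.1, -4.1]
opening: 0.0599
```

```bash
python3 - <<'E'
from fit import *
o=ctrl.get_obs();print(o['tool_pos'],o['orientation'],o['force'],o['moment'],o['opening'])
s=ctrl.snapshot('wrist');t=ctrl.snapshot('side');u=ctrl.snapshot('scene')
cv2.imwrite('pics/hold.png',np.vstack([np.hstack([cv2.resize(x['pixels'],(400,300)) for x in (s,u)]),np.hstack([cv2.resize(t['pixels'][70:310,250:570],(400,300),interpolation=2),cv2.resize(u['pixels'][40:280,220:540],(400,300))])]))
for n,w in (('side',t),('scene',u)):
    for k in (1,):
        print(n,proj(w,[.5695,-.3012,.150]))
E
```

```text
[ 0.56944765 -0.30104325  0.23749734] [ 1.79989825e+02 -6.58807933e-03  1.73509307e+02] [-0.40566864 -0.12380294 -4.14740013] [0.04880333 0.03378466 0.05831837] 0.05993590325581268
side [[377.2546673  175.97503839]]
scene [[368.73857894 134.24869872]]
```

View pics/hold.png

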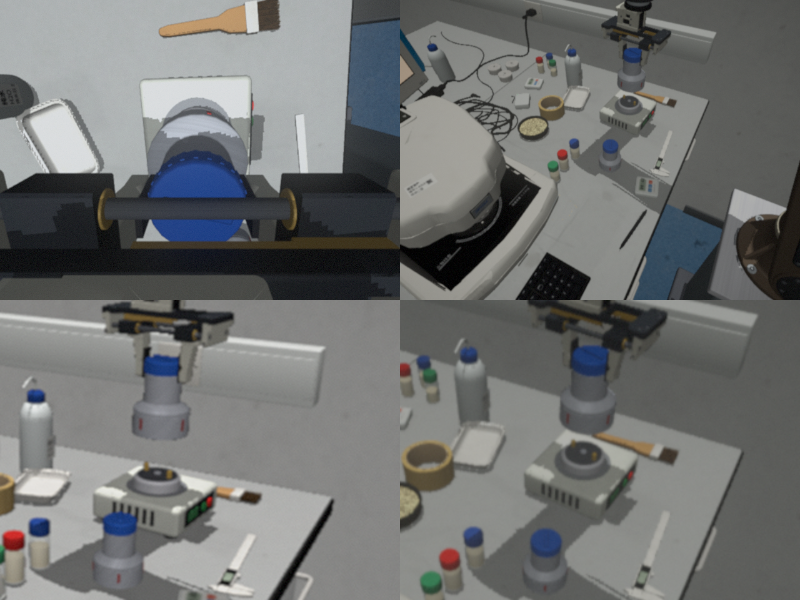

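The jar hangs upright over the mill, and the small jar and vials have not moved. I'll measure its held yaw and position from the side and scene cameras.

```bash
cat > meas.py <<'E'
from fit import *
def marks(z0,c):
  for n in ['scene','side']:
    t=ctrl.snapshot(n);hsv=cv2.cvtColor(t['pixels'],cv2.COLOR_BGR2HSV)
    r=(cv2.inRange(hsv,(0,60,40),(10,255,255))|cv2.inRange(hsv,(168,60,40),(180,255,255)))
    r&=sil(t,c[0],c[1],1.0,z0=z0).astype(np.uint8)*255
    for d in ctrl.outline_of(t,'jar'):
        m=d['pixels'];v,u=np.nonzero(m)
        q=sil(t,c[0],c[1],1.,z0=z0)
        if (q&m).sum()>.3*m.sum():
            best=minimize(lambda p:1-(lambda w:(w&m).sum()/(w|m).sum())(sil(t,p[0],p[1],1.,z0=z0)),c,method='Nelder-Mead',options=dict(initial_simplex=[c,[c[0]+.01,c[1]],[c[0],c[1]+.01]]))
            print(n,'fit',best.x.round(4),best.fun)
    N,l,st,ce=cv2.connectedComponentsWithStats(r);R,cc=campose(t)
    for j in range(1,N):
        if st[j,4]<3: continue
        d=R@np.linalg.inv(np.array(t['intrinsics']))@np.r_[ce[j],1]
        q=np.roots([d[:2]@d[:2],2*(d[:2]@(cc[:2]-c)),((cc[:2]-c)**2).sum()-.0465**2])
        if np.iscomplex(q).any(): continue
        P=cc+d*q.real.min();print(n,ce[j].round(1),st[j,4],P.round(3),'ang',np.degrees(np.arctan2(P[1]-c[1],P[0]-c[0])).round(1))
E
python3 - <<'E'
from meas import *
marks(.1495,np.array([.5695,-.3011]))
E
```

```text
scene fit [ 0.5715 -0.3038] 0.09766214177978882
scene [353.7 134.6] 10 [ 0.586 -0.258  0.171] ang 69.6
scene [386. 135.] 7 [ 0.526 -0.285  0.172] ang 160.3
side fit [ 0.5753 -0.3142] 0.09459459459459463
side [362.1 168.2] 13 [ 0.585 -0.257  0.175] ang 70.2
side [395.5 169.7] 13 [ 0.525 -0.286  0.174] ang 161.3
```

Slot angle measures about 70.4° against pegs at 70.8°, within the ±3.8° slack. Descending gently.

Call:
carry_out:
  increments:
    - [0, 0, 0, 0, 0, -12, 1]
    - [0, 0, 0, 0, 0, -28, 1]
    - [0, 0, 0, 0, 0, -44, 1]
    - [0, 0, 0, 0, 0, -57, 1]
    - [0, 0, 0, 0, 0, -66, 1]
    - [0, 0, 0, 0, 0, -70, 1]
    - [0, 0, 0, 0, 0, -72, 1]
    - [0, 0, 0, 0, 0, -74, 1]
    - [0, 0, 0, 0, 0, -76, 1]
    - [0, 0, 0, 0, 0, -77, 1]
    - [0, 0, 0, 0, 0, -78, 1]
    - [0, 0, 0, 0, 0, -78, 1]

```text
clock: 11.95
tool_pos: [0.5694, -0.3012, 0.1595]
orientation: [180.0, -0.0, 173.5]
force: [-0.3, -0.7, -3.7]
opening: 0.0595
```

Call:
carry_out:
  increments:
    - [0, 0, 0, 0, 0, -1, 1]
    - [0, 0, 0, 0, 0, -2, 1]
    - [0, 0, 0, 0, 0, -3, 1]
    - [0, 0, 0, 0, 0, -4, 1]
    - [0, 0, 0, 0, 0, -5, 1]
    - [0, 0, 0, 0, 0, -6, 1]
    - [0, 0, 0, 0, 0, -7, 1]
    - [0, 0, 0, 0, 0, -7, 1]

```text
clock: 12.95
tool_pos: [0.5694, -0.3012, 0.1524]
orientation: [180.0, -0.0, 173.5]
force: [-0.5, -0.6, -4.6]
opening: 0.06
```

No contact at 2 mm below the peg-top height, so the pegs are entering. Continuing down.

Call:
carry_out:
  increments:
    - [0, 0, 0, 0, 0, -1, 1]
    - [0, 0, 0, 0, 0, -2, 1]
    - [0, 0, 0, 0, 0, -3, 1]
    - [0, 0, 0, 0, 0, -4, 1]
    - [0, 0, 0, 0, 0, -5, 1]
    - [0, 0, 0, 0, 0, -6, 1]
    - [0, 0, 0, 0, 0, -7, 1]
    - [0, 0, 0, 0, 0, -8, 1]
    - [0, 0, 0, 0, 0, -9, 1]
    - [0, 0, 0, 0, 0, -9, 1]

```text
clock: 14.2
tool_pos: [0.5694, -0.3012, 0.1434]
orientation: [180.0, -0.0, 173.5]
force: [-0.3, -0.2, -4.4]
opening: 0.0596
```

Call:
carry_out:
  increments:
    - [0, 0, 0, 0, 0, -0.4, 1]
    - [0, 0, 0, 0, 0, -0.8, 1]
    - [0, 0, 0, 0, 0, -1.0, 1]
    - [0, 0, 0, 0, 0, -1.0, 1]

```text
clock: 14.7
tool_pos: [0.5695, -0.3013, 0.1429]
orientation: [-180.0, 0.0, 173.5]
force: [-1.4, 1.0, 1.0]
opening: 0.0598
```

Weight has transferred to the housing at home height. Releasing and rising.

Call:
carry_out:
  increments:
    - [0, 0, 0, 0, 0, 0, 0.6]
    - [0, 0, 0, 0, 0, 0, 0.3]
    - [0, 0, 0, 0, 0, 0, 0]
    - [0, 0, 0, 0, 0, 0, 0]
    - [0, 0, 0, 0, 0, 0, 0]
    - [0, 0, 0, 0, 0, 0, 0]
    - [0, 0, 0, 0, 0, 0, 0]

```text
clock: 15.58
tool_pos: [0.5695, -0.3012, 0.1425]
orientation: [-180.0, 0.0, 173.5]
force: [0.2, 0.1, 0.4]
opening: 0.0876
```

Call:
carry_out:
  increments:
    - [0, 0, 0, 0, 0, 8, 0]
    - [0, 0, 0, 0, 0, 20, 0]
    - [0, 0, 0, 0, 0, 40, 0]
    - [0, 0, 0, 0, 0, 70, 0]
    - [0, 0, 0, 0, 0, 100, 0]
    - [0, 0, 0, 0, 0, 130, 0]
    - [0, 0, 0, 0, 0, 145, 0]
    - [0, 0, 0, 0, 0, 150, 0]
    - [0, 0, 0, 0, 0, 150, 0]

```text
clock: 16.7
tool_pos: [0.5693, -0.301, 0.292]
orientation: [180.0, -0.0, 173.5]
force: [-0.6, -0.3, -1.1]
opening: 0.0876
```

```bash
python3 - <<'E'
from meas import *
o=ctrl.get_obs();print(o['clock'],o['tool_pos'],o['force'],o['opening'])
t=ctrl.snapshot('side');u=ctrl.snapshot('scene')
cv2.imwrite('pics/end.png',np.hstack([cv2.resize(x,(400,300),interpolation=2) for x in (t['pixels'][140:290,230:430],u['pixels'][110:260,240:440])]))
marks(.055,np.array([.5695,-.3012]))
w=ctrl.snapshot('scene');print({l:[(np.round(d['centre'],3),d['confidence']) for d in ctrl.search_frame(w,l)] for l in ('vial_green','vial_blue','vial_red')})
E
```

```text
16.7 [ 0.56927216 -0.30104465  0.29196367] [-0.63372576 -0.27378062 -1.05193894] 0.08755245405085896
scene fit [ 0.5707 -0.3042] 0.0825892857142857
scene [351.6 170.2] 9 [ 0.586 -0.258  0.077] ang 69.6
scene [381.6 170.6] 5 [ 0.526 -0.286  0.078] ang 160.5
side fit [ 0.5746 -0.3109] 0.0340956340956341
side [359.7 213.5] 12 [ 0.586 -0.258  0.079] ang 69.7
side [392.5 214.4] 13 [ 0.525 -0.287  0.079] ang 162.1
{'vial_green': [(array([0.644, 0.069, 0.057]), 0.86)], 'vial_blue': [(array([ 0.634, -0.034,  0.05 ]), 0.81)], 'vial_red': [(array([0.646, 0.026, 0.055]), 0.81)]}
```

View pics/end.png

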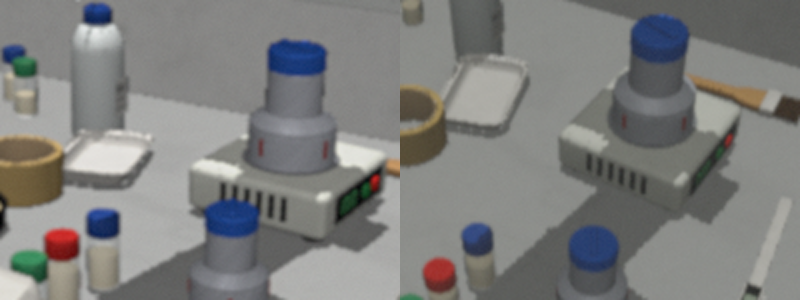

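The jar stands upright with its skirt flush on the housing. The mark heights (0.077–0.079, same 22–24 mm above the rim as before) agree with it being fully home, and the vials have not moved. Handing in.

```bash
python3 -c "
from plant import ctrl
print(ctrl.close_job())"
```

```text
the job is handed in; nothing more can be done
None
```

The larger jar with the blue lid is seated on the mill, released, and handed in at about 17 s. My last checks indicate that it is fully home.

- **Seating:** I measured the jar's slot angle and the coupling's peg angle in the camera images and turned the jar 6.5° to match. The pegs entered without any searching. There was no resistance at peg height, and its weight only came off the gripper when it was lowered to within about 0.5 mm of the home height.
- **Final view:** The jar stands upright with its skirt on the housing, and its red marks are at the height expected when fully home. The gripper is open, about 150 mm above where it let go.
- **Vials:** All three are where they were, within about 3 mm, which is camera accuracy.
- **Disagreements:** The side camera's silhouette fit put the jar about 10 mm off in y (the scene camera's about 3 mm). I put this down to the shallow viewing angle and low resolution, since the side fit was off in the same way while the jar was still held. The early network estimate of the mill centre was also about 40 mm off. I used the position from the pegs and disc in the wrist image instead, which the scene image confirmed.

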